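# Close the refilled wipe dispenser

### The job

The wipe dispenser has its new refill in; put its slide cover back on. Lay the cover flat with its four lugs in the rail notches, then slide it towards the push head until you feel its spring tab click behind the catch ledge and the cover is fully home. Push no harder than the click needs, do not ram the cover against the push head, and leave the plier, scrubber box and pick set where they are.

Things in the scene. Friction and masses are not known exactly. Their poses are not given: they have to be found in the camera images.
- dispenser: Grey plastic wipe dispenser screwed to the shelf, 257 long (x), 134 wide (y), 92 mm high. Origin: centre of its underside. Its push head (92 high) fills x -132 to -75 mm. Behind it an open trough, 73 high, holds the white refill tub. In each side wall runs a rail channel: ledge at z 62 (|y| 44 to 59), lip above it at z 68 to 73 (|y| 52 to 67), so 6 mm high.
- lay_in (a point): Where the cover's origin lies when its lugs drop into the notches; axes as the dispenser's. Dispenser x +35, y 0, z 56 mm. The lips are cut by a notch 23 mm long at dispenser x -34 to -11 and at 66 to 89 mm, on both sides, with flared outer walls: 4 mm play either way along x, 2 mm along y. From here the cover slides 35 mm to dispenser -x.
- home (a point): Where the cover's origin lies when fully home: dispenser x 0, y 0, z 56 mm (2 mm side play, 1 mm height play). There its front edge butts against the push head.
- catch (a point): Top edge of the catch ledge on the trough's rear deck: dispenser x 80, y 0, z 61.5 mm. 32 mm wide. Its upright locking face at x 80 looks towards the push head; behind it a ramp falls to z 56 at x 90. The deck is at z 54.
- cover: Loose grey slide cover, 0.13 to 0.24 kg, lying right way up. Plate x -75 to 72, y -50 to 50, z 6 to 11 mm, on two 6 mm runners (y 36 to 39, -39 to -36); origin: centre, at the runners' feet. Four lugs, 15 long, reach out to |y| 57 at x -65 to -50 and 35 to 50. Its +x end, with the spring tab, goes away from the push head: axes parallel to the dispenser's.
- grip (a point): Middle of the grip rib across the cover's top: cover x 0, y 0, z 23 mm; axes as the cover's. The rib is 14 mm thick (x), 56 mm long (y) and stands 24 mm above the plate, from cover z 11 to 35.
- tab (a joint): Spring tab: tongue 22 wide hinged at cover x 27; its barbed nose slopes down from cover x 67 to its point at x 78, z 1 mm. In rad: 0 at rest, grows as the nose bends up (to 0.04 - 0.1) over the catch in the last 11 mm of the slide; snaps back 2 mm before home. The push then rises to 10 - 25 N, drops at the click, and rises hard at the push head.
- plier: Steel master link plier with black grips, 160 mm long, 16 mm high, lying flat behind the work; leave alone. Origin: on the shelf near the pivot; jaws to +y.
- scrubber: Black plastic drivetrain scrubber box, 60 by 124 mm, 104 mm high over its knob, with a handle stub to +x; leave alone. Origin: centre of its underside.
- picks: Wooden block 42 by 104 by 42 mm with four stainless picks standing in it, 130 mm high; leave alone. Origin: centre of its underside.
- head: Push head of the dispenser, the block at its front (dispenser x -132 to -75, 134 wide, 92 mm high) with the push paddle; its rear face at dispenser x -75 is the cover's end stop and bears 30 N. Origin and axes: the dispenser's. The cover may press on the dispenser as a whole with 60 N (all contacts added up).
Mind the look-alikes: they are no part of the job. Leave any pink or purple look-alike of the cover alone.

How it is judged:
By the outcome, as a careful person would: the job done as asked, in the order asked, and still so for the second after the job is handed in, with the robot touching nothing.
It also fails if it takes over 64 s, if anything falls off the work surface, if the arm or the gripper's body presses on something with over 40 N, if the wrist force passes 120 N, or if a joint passes its speed limit or range.

### The arm

A 7-joint arm with a two-finger parallel gripper is mounted at the origin on the work surface. World frame = base frame: x ahead of the robot, y to its left, z up, the work surface at z = 0. Lengths are in m, angles in rad, forces in N, time in s.
With the tool pointing down it reaches from about 0.4 to 0.875 m from the base axis. Payload 19.3 kg.
Tool frame: the origin (TCP) lies midway between the tips of the shut fingers; the grasp point (between the pads) lies bot.tcp_to_grasp behind it (bot.tcp_to_grasp is the distance from the TCP to the grasp point, in m); z points along the fingers, y is the line along which they close (so a half turn about z gives the same grasp; the last joint's range is limited). The gripper opens to 85 mm and grips with 20 to 120 N. Pads are 22 mm wide; open, the fingers measure 114 mm over their backs; the gripper's body (76 mm by 85 mm) begins 54 mm behind the grasp point. The pads swing forward as they close: fully open they stand 13 mm farther back than shut.
Start: joints at [1.085, 0.521, -0.036, 1.599, 0.021, 1.021, -0.113], TCP at [0.252, -0.572, 0.231] pointing down, gripper open.
Joint ranges: [-2.91, 2.91], [-0.3, 2.13], [-1.5, 1.42], [0.17, 2.43], [-1.26, 4.41], [0.16, 1.93], [-2.52, 2.52]. Speed limits (rad/s): [1.89, 1.89, 2.39, 2.39, 3.01, 3.01, 3.01].

### API

Orientations are given as [roll, pitch, yaw] about the fixed x, y, z axes, in that order (R = Rz(yaw) Ry(pitch) Rx(roll)).
In Python, from workcell import observe, imaging, bot gives the robot as it stands.
- The arm moves only by the tool send_rows, never from a script. Its argument "plan" is text: rows parted by semicolons, each of 7 numbers parted by spaces: the shift along the tool's x, y, z in m, then the turn, a rotation vector about the tool's x, y, z in degrees, then the finger opening in m, from 0 to 0.0854. In form: dx dy dz rx ry rz claw; .... A call has 1 to 10 rows; each row is the pose to reach, as a shift and turn from the pose commanded when the call began, along the tool's axes at that moment; what a row does not reach only later rows make up. A row lasts 1/12 s, in which the tool goes at most 41.7 mm and 7.16 degrees, less where a joint would pass 70% of its speed; a pose out of reach is approached as far as the arm can. A call with a gripper value outside its range is refused whole. The fingers move at their own pace and stop on an object; "grip_force" is the grip in N (left out, the last holds). Time passes only in rows, so rows that repeat a pose let the fingers close. It gives the time, the measured TCP pose, the force, the opening and the grip force at its end, in the units of the state.
- observe(): the state, without advancing time (a new reading comes with each control period).
- imaging.grab_frame(name): name is "scene" or "top" or "wrist"; returns a dict with "color" (420x560x3 uint8, red, green, blue), "fx", "fy", "cx", "cy" (pixels), "eye" and "orientation" of the camera in the world; the wrist camera has in their place "tool_from_camera" (4x4, takes a point from camera to tool coordinates, whose origin is the TCP and whose axes are the flange's). Camera axes: x right, y down, z forward; pixel columns grow to the right and rows downward; lengths in m; the calibration is good to about 2 mm. A picture is of the moment at which its call begins: read the wrist's pose just before it. There is no depth.
- bot.job_done(): hands the job in; it is judged then, once.
The state is a dict: "clock": time; "qpos": joint angles; "qd": joint speeds; "joint_efforts": joint torques, N m; "position": TCP position; "tool_rot": TCP orientation; "force": force on the tool from outside, world axes, zero at the start; "moment": the same for the moment, N m; "grip_width": finger opening in m; "finger_force": force on a finger pad.
Only numpy, scipy, OpenCV 4.12 (cv2) and the standard library are available. Lean on these libraries where they do the work, as an engineer would, in place of code of your own. Each camera call takes 0.05 s, during which the arm holds its last target. There are 200 camera calls.

## Working session

There is one attempt and no reset: what is moved stays moved. The work goes in short steps, Python scripts to look and compute and a tool call to move; the robot and the scene stay as the last step left them, time stands still between calls to the robot, and variables do not carry over. Pictures are saved under pics/ and viewed, at most 10 in all, crops included, and the job is handed in when it is done.

Besides the shell and the picture viewer there is one more tool, called after "Call:" as a command line: name --argument value ..., lists and objects as JSON in quotes. send_rows: Moves the arm, as the interface text tells. Its arguments: {"type":"object","properties":{"plan":{"type":"string"},"grip_force":{"type":"number"}},"required":["plan"]}

```bash
mkdir -p pics; ls; python3 - <<'E'
from workcell import observe, imaging, bot
import cv2,json,numpy as np
s=observe();print({k:np.round(v,4).tolist() for k,v in s.items()}, bot.tcp_to_grasp)
for n in("top","scene"):
    f=imaging.grab_frame(n);cv2.imwrite(f"pics/{n}0.png",f["color"][:,:,::-1])
    print({k:np.round(v,4).tolist() for k,v in f.items() if k!="color"})
    np.savez(n+"0.npz",**f)
E
```

```text
pics
{'clock': 0.0, 'qpos': [1.0848, 0.522, -0.0363, 1.6, 0.0212, 1.0211, -0.1128], 'qd': [-0.0021, -0.0005, 0.0, 0.0006, 0.0007, 0.0003, 0.0016], 'joint_efforts': [-0.0005, -92.7134, 1.9799, -36.9934, 0.0178, 0.0083, 0.0], 'position': [0.2523, -0.5715, 0.2307], 'tool_rot': [-3.1404, 0.0001, 0.4158], 'force': [-1.1021, -0.2722, 0.1619], 'moment': [0.0468, 0.022, 0.0107], 'finger_force': 0.0, 'grip_width': 0.0852} 0.0187
{'fx': 452.3385, 'fy': 452.3385, 'cx': 277.1153, 'cy': 213.8601, 'eye': [0.3246, 0.0577, 1.216], 'orientation': [-2.9287, -0.0059, -1.6439]}
{'fx': 459.0947, 'fy': 459.0947, 'cx': 271.0137, 'cy': 217.7925, 'eye': [1.1046, 0.3797, 0.8689], 'orientation': [-2.47, -0.0083, 2.0901]}
```

View pics/top0.png

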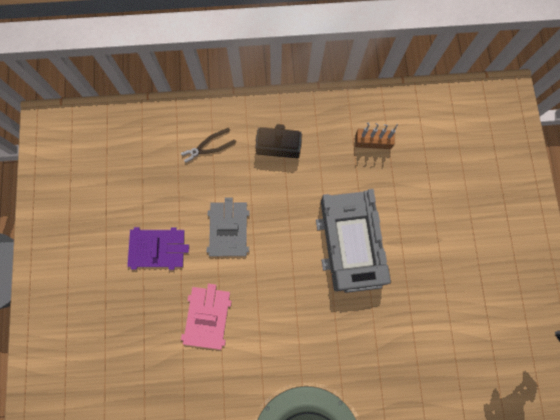

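View pics/scene0.png

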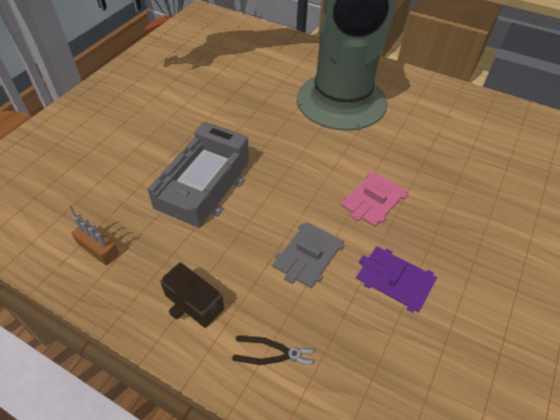

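Candidates for the cover in the top view are grey (228,229), purple (157,249) and pink (207,318). I choose grey. Its tab is at (229,201), pointing away from the base. The dispenser is at (355,240), with its push head at (358,277) towards the base. Next I take an enlarged crop to measure both.

```bash
python3 - <<'E'
import cv2
a=cv2.imread("pics/top0.png")
c=cv2.resize(a[190:265,200:256],None,fx=7,fy=7,interpolation=cv2.INTER_CUBIC) # 392x525
d=cv2.resize(a[185:297,312:394],None,fx=4.9,fy=5,interpolation=cv2.INTER_CUBIC)
d=cv2.resize(a[185:300,312:392],None,fx=5,fy=5,interpolation=cv2.INTER_CUBIC) #400x575
c=cv2.copyMakeBorder(c,0,50,0,8,cv2.BORDER_CONSTANT)
cv2.imwrite("pics/crop1.png",cv2.hconcat([c,d]));print(c.shape,d.shape)
E
```

```text
(575, 400, 3) (575, 400, 3)
```

View pics/crop1.png

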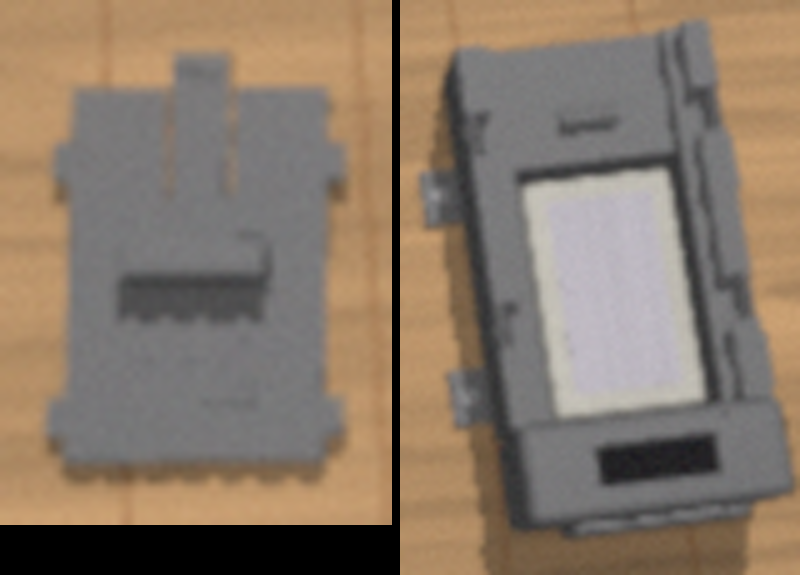

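The crop shows the grey cover: plate, rib, and tab pointing up, away from the base. The dispenser has its head at the bottom and its notches and catch visible. I fit both poses from these corners.

```bash
cat > h.py <<'E'
import numpy as np, cv2
from scipy.optimize import least_squares
from scipy.spatial.transform import Rotation as R
def proj(P,f,T=None):
    if T is None: Rm=R.from_euler('xyz',f["orientation"]).as_matrix(); e=np.array(f["eye"])
    else: Rm=T[:3,:3]; e=T[:3,3]
    c=(np.atleast_2d(P)-e)@Rm
    return np.c_[f["fx"]*c[:,0]/c[:,2]+f["cx"], f["fy"]*c[:,1]/c[:,2]+f["cy"]]
def place(p,L,z0=0):  # p: x,y,yaw ; L in mm
    L=np.array(L,float)/1000; c,s=np.cos(p[2]),np.sin(p[2])
    return np.c_[p[0]+c*L[:,0]-s*L[:,1], p[1]+s*L[:,0]+c*L[:,1], L[:,2]+z0]
def fit(L,px,f,p0,T=None,z0=0):
    px=np.array(px,float)
    r=least_squares(lambda p:(proj(place(p,L,z0),f,T)-px).ravel(),p0,loss='soft_l1')
    return r.x,(proj(place(r.x,L,z0),f,T)-px)
def wristT(pos,rpy,f):
    T=np.eye(4);T[:3,:3]=R.from_euler('xyz',rpy).as_matrix();T[:3,3]=pos
    return T@f["tool_from_camera"]
E
python3 - <<'E'
from h import *
np.set_printoptions(precision=4,suppress=True)
f=dict(np.load("top0.npz"))
c=np.array([(75,90),(328,90),(65,460),(325,460),(57,145),(343,147),(52,400),(343,400)])/7+[200,190]-.43
L=[(72,50,11),(72,-50,11),(-75,50,11),(-75,-50,11),(50,57,11),(50,-57,11),(-50,57,11),(-50,-57,11)]
p,r=fit(L,c,f,[.5,.15,0]);print("cover",p);print(r)
d=(np.array([(520,430),(785,402),(793,487),(525,525),(460,50),(712,22),(559,128),(618,120)])-[400,0])/5+[312,185]-.4
L=[(-75,67,92),(-75,-67,92),(-132,-67,92),(-132,67,92),(125,67,73),(125,-67,73),(80,16,61.5),(80,-16,61.5)]
p,r=fit(L,d,f,[.5,-.15,0]);print("disp",p);print(r)
E
```

```text
cover [ 0.5538  0.1671 -0.069 ]
[[-0.1222 -0.0553]
 [ 0.2725 -0.1503]
 [-0.1888  0.6173]
 [ 0.1458  0.4904]
 [-0.3385 -0.0656]
 [ 0.6141 -0.4649]
 [-0.6855 -0.0999]
 [ 0.2813 -0.2382]]
disp [ 0.4917 -0.1616  0.034 ]
[[-1.4864 -0.6795]
 [-1.0903 -0.831 ]
 [ 0.9702  5.2319]
 [ 0.6118  3.5242]
 [-0.63   -0.4507]
 [-0.3223 -0.0662]
 [ 0.6179 -0.3759]
 [ 0.9073 -0.033 ]]
```

```bash
cat >> h.py <<'E'
def go(pos,yaw,cur_pos,cur_rpy):
    "shift in tool axes and rotvec (deg) to reach pos with the tool straight down at yaw"
    A=R.from_euler('xyz',cur_rpy); B=R.from_euler('xyz',[np.pi,0,yaw])
    print("shift",np.round(A.inv().apply(np.array(pos)-cur_pos),4),"rot",np.round((A.inv()*B).as_rotvec(degrees=True),2))
E
python3 - <<'E'
from h import *
from workcell import observe
np.set_printoptions(precision=4,suppress=True)
f=dict(np.load("top0.npz"))
d=(np.array([(520,430),(785,402),(460,50),(712,22),(559,128),(618,120)])-[400,0])/5+[312,185]-.4
L=[(-75,67,92),(-75,-67,92),(125,67,73),(125,-67,73),(80,16,61.5),(80,-16,61.5)]
p,r=fit(L,d,f,[.5,-.15,0]);print("disp",p);print(r)
s=observe()
go([.50,-.16,.36],1.6,s["position"],s["tool_rot"])
E
```

```text
disp [ 0.4907 -0.163   0.0455]
[[-0.473  -0.016 ]
 [-0.1667 -0.7908]
 [-0.5481  0.2528]
 [-0.3165  0.0661]
 [ 0.8707  0.0912]
 [ 1.1415  0.2968]]
shift [ 0.3928 -0.2765 -0.129 ] rot [ -0.05  -0.03 -67.85]
```

Call:
send_rows --plan "0.393 -0.277 -0.129 0 0 -67.9 0.06;0.393 -0.277 -0.129 0 0 -67.9 0.06;0.393 -0.277 -0.129 0 0 -67.9 0.06;0.393 -0.277 -0.129 0 0 -67.9 0.06;0.393 -0.277 -0.129 0 0 -67.9 0.06;0.393 -0.277 -0.129 0 0 -67.9 0.06;0.393 -0.277 -0.129 0 0 -67.9 0.06;0.393 -0.277 -0.129 0 0 -67.9 0.06;0.393 -0.277 -0.129 0 0 -67.9 0.06;0.393 -0.277 -0.129 0 0 -67.9 0.06"

```text
clock: 0.93
position: [0.4601, -0.225, 0.3398]
tool_rot: [-3.141, 0.0, 1.608]
force: [1.2, -0.6, 0.3]
grip_width: 0.0599
finger_force: 0.0
```

```bash
python3 - <<'E'
from h import *
from workcell import observe
s=observe();print(s["clock"],s["position"],s["tool_rot"])
go([.50,-.16,.36],1.6,s["position"],s["tool_rot"])
E
```

```text
0.9333 [ 0.4601082  -0.22497178  0.33979896] [-3.14138006e+00  1.76378440e-04  1.60813297e+00]
shift [ 0.0634  0.0423 -0.0202] rot [-0.01  0.01  0.47]
```

Call:
send_rows --plan "0.063 0.042 -0.02 0 0 0 0.06;0.063 0.042 -0.02 0 0 0 0.06;0.063 0.042 -0.02 0 0 0 0.06;0.063 0.042 -0.02 0 0 0 0.06;0.063 0.042 -0.02 0 0 0 0.06"

```text
clock: 1.35
position: [0.4994, -0.163, 0.3588]
tool_rot: [-3.141, 0.0, 1.601]
force: [-0.6, -0.4, 0.2]
grip_width: 0.06
finger_force: 0.0
```

```bash
python3 - <<'E'
from h import *
from workcell import observe,imaging
s=observe();f=imaging.grab_frame("wrist");np.savez("w1.npz",pos=s["position"],rpy=s["tool_rot"],**f)
print(s["position"],s["tool_rot"],f["fx"],f["tool_from_camera"])
T=wristT(s["position"],s["tool_rot"],f)
print(proj(place([.4907,-.163,.0455],[(-75,67,92),(-75,-67,92),(125,67,73),(125,-67,73),(80,0,61.5)]),f,T))
cv2.imwrite("pics/w1.png",f["color"][:,:,::-1])
E
```

```text
[ 0.49944329 -0.16295211  0.35884867] [-3.14074566e+00  8.93161557e-05  1.60076969e+00] 350.7195581043809 [[-3.14783858e-04 -9.53271866e-01 -3.02113639e-01  7.58324885e-02]
 [ 9.99999070e-01  1.00779117e-04 -1.35993020e-03  1.96029094e-04]
 [ 1.32682995e-03 -3.02113787e-01  9.53270948e-01 -1.43000613e-01]
 [ 0.00000000e+00  0.00000000e+00  0.00000000e+00  1.00000000e+00]]
[[205.34655648  99.91420795]
 [214.05004028 212.5604182 ]
 [379.26397375  96.70063949]
 [372.0340464  205.45466821]
 [337.37726776 152.62224736]]
```

View pics/w1.png

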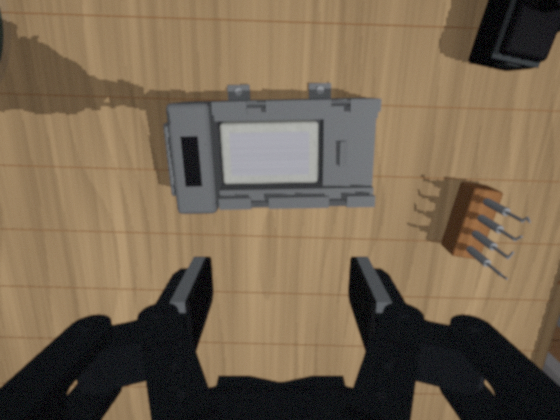

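The wrist view shows the whole dispenser: head at left (193,158), catch at about (342,153), notches on the upper and lower walls. I enlarge it to refine the pose.

```bash
python3 - <<'E'
import cv2
a=cv2.imread("pics/w1.png")
cv2.imwrite("pics/w1c.png",cv2.resize(a[78:223,160:388],None,fx=3.5,fy=3.5,interpolation=cv2.INTER_CUBIC))
E
```

```text
(no output)
```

View pics/w1c.png

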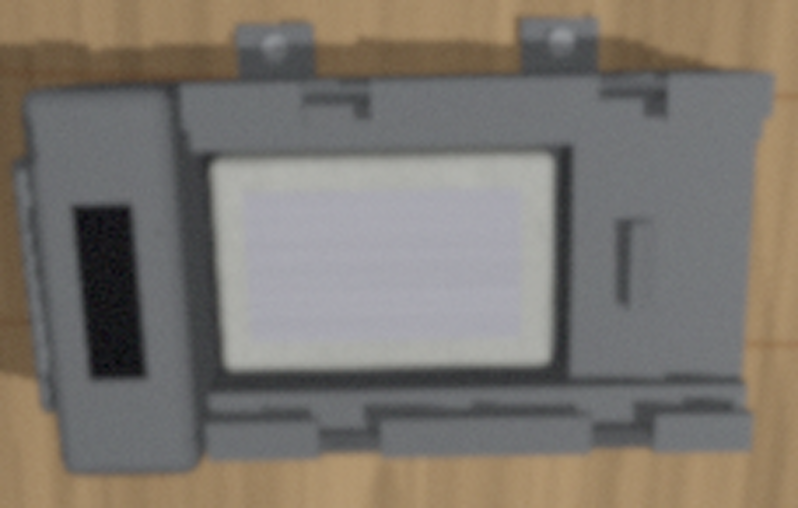

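```bash
python3 - <<'E'
from h import *
np.set_printoptions(precision=4,suppress=True)
f=dict(np.load("w1.npz"));T=wristT(f["pos"],f["rpy"],f)
d=np.array([(170,85),(202,470),(772,74),(752,452),(632,219),(627,305),(318,437),(382,437),(592,433),(655,432)])/3.5+[160,78]-.36
L=[(-75,67,92),(-75,-67,92),(125,67,73),(125,-67,73),(80,16,61.5),(80,-16,61.5),(-34,-61,73),(-11,-61,73),(66,-61,73),(89,-61,73)]
p,r=fit(L,d,f,[.5,-.15,0],T);print("disp wrist",p);print(r)
# both cams
g=dict(np.load("top0.npz"))
d2=(np.array([(520,430),(785,402),(460,50),(712,22),(559,128),(618,120)])-[400,0])/5+[312,185]-.4
o=least_squares(lambda p:np.r_[(proj(place(p,L),f,T)-d).ravel(),1.0*(proj(place(p,L[:6]),g)-d2).ravel()],p,loss='soft_l1').x;print("both",o)
from workcell import observe
s=observe();go([.54,.17,.20],-.069+np.pi/2,s["position"],s["tool_rot"])
E
```

```text
disp wrist [ 0.4937 -0.1633  0.0467]
[[-0.2358 -1.5527]
 [-0.7981  1.0117]
 [ 1.5277 -1.8471]
 [-0.0882 -1.1337]
 [-0.0297 -0.1117]
 [ 0.5311  0.584 ]
 [ 0.1947  0.6295]
 [-0.1905  0.3515]
 [-0.1666  0.562 ]
 [-0.2086  0.5688]]
both [ 0.4933 -0.1634  0.0488]
shift [0.3322 0.0506 0.1587] rot [-0.06  0.01  5.61]
```

Call:
send_rows --plan "0.332 0.051 0.159 0 0 5.6 0.06;0.332 0.051 0.159 0 0 5.6 0.06;0.332 0.051 0.159 0 0 5.6 0.06;0.332 0.051 0.159 0 0 5.6 0.06;0.332 0.051 0.159 0 0 5.6 0.06;0.332 0.051 0.159 0 0 5.6 0.06;0.332 0.051 0.159 0 0 5.6 0.06;0.332 0.051 0.159 0 0 5.6 0.06;0.332 0.051 0.159 0 0 5.6 0.06;0.332 0.051 0.159 0 0 5.6 0.06"

```text
clock: 2.23
position: [0.5392, 0.1763, 0.1972]
tool_rot: [-3.138, -0.002, 1.508]
force: [-0.6, -0.3, -0.5]
grip_width: 0.0598
finger_force: 0.0
```

Call:
send_rows --plan "0 0 0 0 0 0 0.06;0 0 0 0 0 0 0.06;0 0 0 0 0 0 0.06"

```text
clock: 2.48
position: [0.5412, 0.1689, 0.2006]
tool_rot: [3.141, 0.001, 1.501]
force: [0.2, -0.2, 0.7]
grip_width: 0.0597
finger_force: 0.0
```

```bash
python3 - <<'E'
from h import *
from workcell import observe,imaging
s=observe();f=imaging.grab_frame("wrist");np.savez("w2.npz",pos=s["position"],rpy=s["tool_rot"],**f)
T=wristT(s["position"],s["tool_rot"],f);print(s["position"],s["tool_rot"])
print(proj(place([.5538,.1671,-.069],[(72,50,11),(72,-50,11),(-75,50,11),(-75,-50,11)]),f,T))
cv2.imwrite("pics/w2.png",cv2.resize(f["color"][:,:,::-1],(784,588),interpolation=cv2.INTER_CUBIC))
E
```

```text
[0.54122945 0.16893146 0.20055008] [3.14113852e+00 6.56410020e-04 1.50065356e+00]
[[371.66746919 120.80168944]
 [364.02343192 221.81377844]
 [213.03837743 121.02748804]
 [218.91622858 221.96988894]]
```

View pics/w2.png

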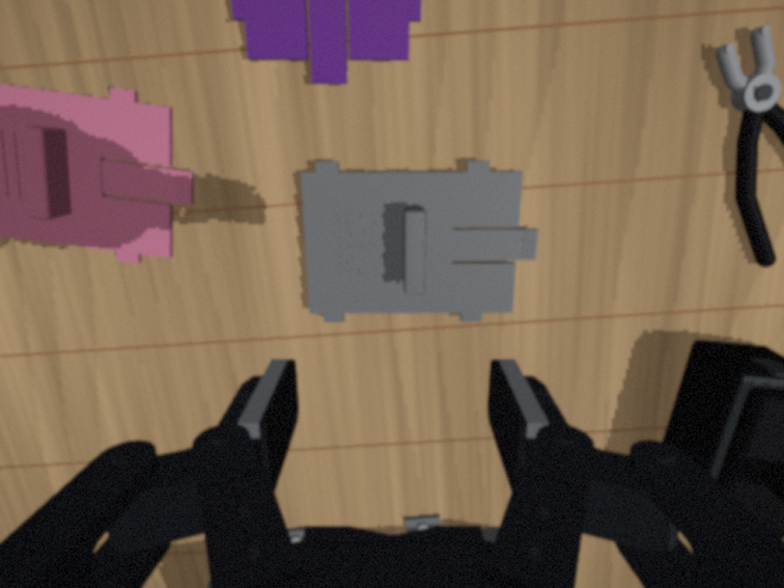

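The close view confirms the grey cover: plate corners at (520,171), (513,312), (300,171) and (308,312) in the enlarged picture, rib top at (415,250), tab at right. Its size and pose match the estimate.

```bash
python3 - <<'E'
from h import *
np.set_printoptions(precision=4,suppress=True)
f=dict(np.load("w2.npz"));T=wristT(f["pos"],f["rpy"],f)
d=np.array([(521,171),(513,312.5),(300,171),(308,312.5),(405,207),(426,207),(426,293),(405,293)])/1.4-.15
L=[(72,50,11),(72,-50,11),(-75,50,11),(-75,-50,11),(-7,28,35),(7,28,35),(7,-28,35),(-7,-28,35)]
p,r=fit(L,d,f,[.55,.165,0],T);print("cover",p);print(r)
from workcell import observe
s=observe();go([p[0],p[1],.06],p[2]+np.pi/2,s["position"],s["tool_rot"])
E
```

```text
cover [ 0.5554  0.1667 -0.0645]
[[ 1.2164 -1.1801]
 [-0.4    -1.2423]
 [ 0.4877 -0.2244]
 [ 0.9568 -0.4754]
 [-0.6724  1.4456]
 [ 0.224   1.3531]
 [-0.6677  0.1176]
 [-0.7368  0.1987]]
shift [-0.0013  0.0142  0.1407] rot [ 0.04  0.03 -0.33]
```

Call:
send_rows --plan "-0.001 0.014 0.04 0 0 0 0.06;-0.001 0.014 0.08 0 0 0 0.06;-0.001 0.014 0.12 0 0 0 0.06;-0.001 0.014 0.15 0 0 0 0.05;-0.001 0.014 0.17 0 0 0 0.05;-0.001 0.014 0.18 0 0 0 0.04;-0.001 0.014 0.186 0 0 0 0.04;-0.001 0.014 0.186 0 0 0 0.04" --grip_force 40

```text
clock: 3.2
position: [0.5549, 0.1683, 0.0142]
tool_rot: [-3.142, 0.0, 1.502]
force: [-1.0, -0.4, 0.2]
grip_width: 0.04
finger_force: 0.0
```

Call:
send_rows --plan "0 0 0 0 0 0 0.03;0 0 0 0 0 0 0.02;0 0 0 0 0 0 0.01;0 0 0 0 0 0 0.005;0 0 0 0 0 0 0.005;0 0 0 0 0 0 0.005;0 0 0 0 0 0 0.005"

```text
clock: 3.78
position: [0.5555, 0.1689, 0.0157]
tool_rot: [3.14, -0.0, 1.503]
force: [-1.3, -0.3, 9.2]
grip_width: 0.0135
finger_force: 39.4
```

Call:
send_rows --plan "0 0 0 0 0 0 0.005;0 0 -0.01 0 0 0 0.005;0 0 -0.03 0 0 0 0.005;0 0 -0.06 0 0 0 0.005;0 0 -0.1 0 0 0 0.005;0 0 -0.14 0 0 0 0.005;0 0 -0.16 0 0 0 0.005;0 0 -0.16 0 0 0 0.005;0 0 -0.16 0 0 0 0.005" --grip_force 80

```text
clock: 4.53
position: [0.5551, 0.1688, 0.176]
tool_rot: [3.139, -0.001, 1.503]
force: [-0.3, -0.1, -2.9]
grip_width: 0.0119
finger_force: 78.9
```

```bash
python3 - <<'E'
from h import *
from workcell import observe,imaging
s=observe();f=imaging.grab_frame("wrist");np.savez("w3.npz",pos=s["position"],rpy=s["tool_rot"],**f)
T=wristT(s["position"],s["tool_rot"],f);print(s["position"],s["tool_rot"],s["force"],s["moment"],s["grip_width"])
p=[s["position"][0],s["position"][1],s["tool_rot"][2]-np.pi/2]
print(proj(place(p,[(72,50,11),(72,-50,11),(-75,50,11),(-75,-50,11),(50,57,11),(-50,57,11)],s["position"][2]-.0145),f,T)*1.4)
go([.5285,-.1617,.18],.047+np.pi/2,s["position"],s["tool_rot"])
cv2.imwrite("pics/w3.png",cv2.resize(f["color"][:,:,::-1],(784,588),interpolation=cv2.INTER_CUBIC))
E
```

```text
[0.55514151 0.16880338 0.17601394] [ 3.13891840e+00 -6.40898277e-04  1.50281437e+00] [-0.27247177 -0.06541996 -2.92657884] [ 0.04052336  0.03065984 -0.0440797 ] 0.011917143347806528
[[631.52574789 217.17939113]
 [591.04442757 491.66636358]
 [142.15657588 217.45304809]
 [184.76127463 492.17845706]
 [560.76558664 193.7396799 ]
 [223.03540021 193.90828181]]
shift [-0.3315 -0.0041 -0.0042] rot [ 0.16 -0.03 -6.59]
```

View pics/w3.png

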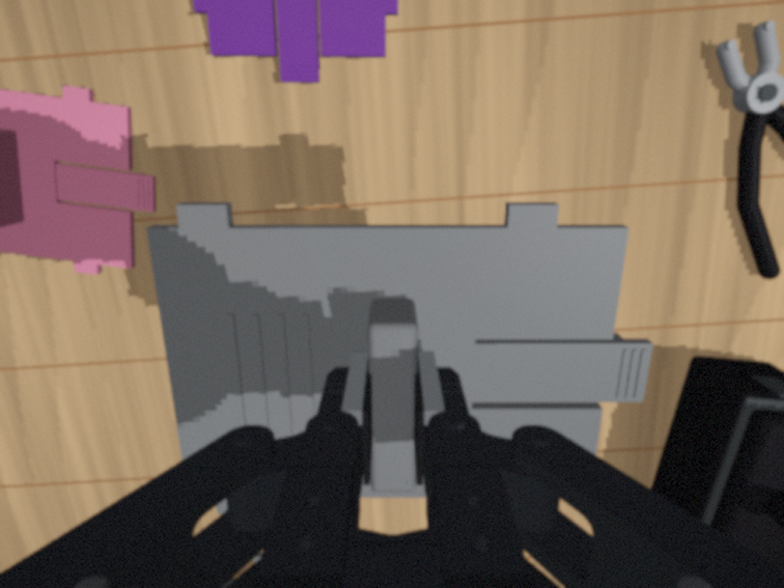

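The picture shows the cover held level. Its far plate corners are at (626,227) and (150,227), with lugs at rows 203-227 and the tab at right. I fit its pose in the hand.

```bash
python3 - <<'E'
from h import *
np.set_printoptions(precision=4,suppress=True)
f=dict(np.load("w3.npz"));Tc=f["tool_from_camera"]
# cover axes in tool: cover x = tool y, cover y = tool x, cover z = -tool z
L=np.array([(72,50,11),(-75,50,11),(-65,57,11),(-50,57,11),(35,57,11),(50,57,11),(-7,28,35),(7,28,35),(7,-28,35),(-7,-28,35),(-7,28,11),(7,28,11)])/1e3
d=np.array([(626,227),(150,227),(177,204),(230,203),(507,203),(556,203),(371,323),(417,323),(426,493),(361,493),(372,299),(414,299)])/1.4-.15
B=np.array([[0,1,0],[1,0,0],[0,0,-1.]])
def res(p,full=True):
    P=R.from_rotvec(p[3:]).apply(L@B.T)+p[:3]
    return (proj(P,f,Tc)-d)
for free in (3,4,6):
    def fun(q):
        p=np.zeros(6);p[:3]=q[:3]
        if free==4:p[5]=q[3]
        if free==6:p[3:]=q[3:]
        return res(p).ravel()
    o=least_squares(fun,np.r_[0,0,.0145,np.zeros(free-3)],loss='soft_l1');print(free,o.x,o.cost)
print(o.fun.reshape(-1,2))
E
```

```text
3 [-0.0034  0.0001  0.0171] 23.699553497771028
4 [-0.0034  0.0001  0.0171 -0.0007] 23.675605410676305
6 [-0.0037  0.0001  0.0165  0.0053 -0.0182  0.0004] 21.825705834353634
[[-0.0554  0.0656]
 [-0.7136  0.2761]
 [ 1.2423  0.3767]
 [-1.2863  1.0756]
 [ 0.5276  0.9885]
 [ 0.6715  0.9732]
 [-2.4252 -0.5676]
 [ 1.1928 -0.6178]
 [-7.2157  0.0057]
 [ 6.6017  0.0949]
 [-0.7427 -2.7365]
 [ 0.4087 -2.7726]]
```

Call:
send_rows --plan "-0.02 0 0 0 0 -0.5 0.005;-0.05 0 0 0 0 -1 0.005;-0.09 -0.001 0 0 0 -2 0.005;-0.13 -0.002 0 0 0 -3 0.005;-0.17 -0.003 0 0.1 0 -4 0.005;-0.21 -0.004 0 0.1 0 -5 0.005;-0.25 -0.004 0 0.1 0 -6 0.005;-0.285 -0.004 0 0.1 0 -6.6 0.005;-0.31 -0.004 0 0.1 0 -6.6 0.005;-0.3286 -0.004 0 0.1 0 -6.6 0.005"

```text
clock: 5.42
position: [0.527, -0.1616, 0.1728]
tool_rot: [-3.137, -0.0, 1.616]
force: [-0.3, 0.0, -2.3]
grip_width: 0.0124
finger_force: 78.8
```

Call:
send_rows --plan "0 0 0.015 0 0 0 0.005;0 0 0.03 0 0 0 0.005;0 0 0.04 0 0 0 0.005;0 0 0.045 0 0 0 0.005;0 0 0.045 0 0 0 0.005;0 0 0.045 0 0 0 0.005"

```text
clock: 5.92
position: [0.5284, -0.1583, 0.1292]
tool_rot: [-3.139, -0.0, 1.619]
force: [-0.0, -0.5, -0.7]
grip_width: 0.0123
finger_force: 78.8
```

```bash
python3 - <<'E'
from h import *
from workcell import observe,imaging
s=observe();f=imaging.grab_frame("wrist");np.savez("w4.npz",pos=s["position"],rpy=s["tool_rot"],**f)
print(s["position"],s["tool_rot"],s["force"],s["moment"],s["grip_width"])
go([.5284,-.1588,.095],.047+np.pi/2,s["position"],s["tool_rot"])
cv2.imwrite("pics/w4.png",cv2.resize(f["color"][:,:,::-1],(784,588),interpolation=cv2.INTER_CUBIC))
E
```

```text
[ 0.52838358 -0.15830595  0.12916132] [-3.13927015e+00 -4.74235145e-04  1.61891659e+00] [-0.02567499 -0.53231683 -0.73048135] [ 0.02777675 -0.01371565  0.02150344] 0.01232824744947446
shift [-0.0005  0.0001  0.0342] rot [-0.13 -0.03  0.06]
```

View pics/w4.png

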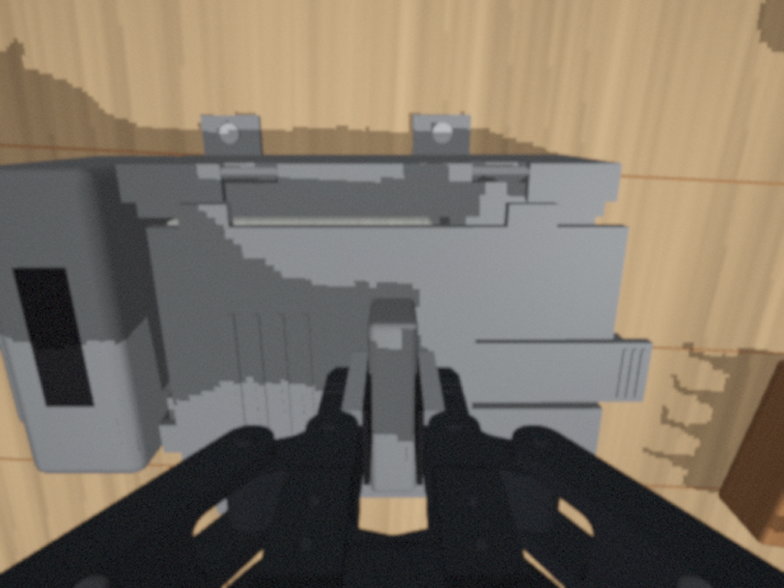

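The wall notches show at (222-278, 181) and (473-528, 181), and the wall's rear corner at (620,163). The cover still sits in the hand as before. I check the dispenser pose against this view.

```bash
python3 - <<'E'
from h import *
np.set_printoptions(precision=4,suppress=True)
f=dict(np.load("w4.npz"));T=wristT(f["pos"],f["rpy"],f)
d=np.array([(620,163),(222,181),(278,180.5),(473,180.5),(528,180.5),(145,470)])/1.4-.15
L=[(125,67,73),(-34,52,73),(-11,52,73),(66,52,73),(89,52,73),(-75,-67,92)]
p,r=fit(L,d,f,[.4935,-.1633,.047],T);print("disp",p);print(r)
p,r=fit(L[:5],d[:5],f,[.4935,-.1633,.047],T);print("disp",p);print(r)
# predicted with old pose
print(proj(place([.4935,-.1633,.047],L),f,T)-d)
# cover in world by in-hand fit
Rt=R.from_euler('xyz',f["rpy"]).as_matrix()
c=f["pos"]+Rt@np.array([-.0034,.0001,.0171]);print("cover",c,f["rpy"][2]-np.pi/2)
E
python3 - <<'E'
import cv2,numpy as np
a=np.load('w4.npz')["color"][:,:,::-1]
cv2.imwrite("pics/w4c.png",cv2.resize(a[100:180,75:460],None,fx=2.07,fy=4,interpolation=cv2.INTER_CUBIC))
E
```

```text
disp [ 0.4938 -0.157   0.0553]
[[  3.2534 -15.865 ]
 [ -0.585    1.3182]
 [  0.4046   1.3797]
 [ -1.2529   0.387 ]
 [  0.6917   0.0897]
 [ -0.9833  -3.8646]]
disp [ 0.493  -0.1566  0.0417]
[[  3.1476 -13.6365]
 [ -0.9444  -0.4809]
 [  0.147    0.147 ]
 [ -1.4561   1.0543]
 [  0.4187   1.3255]]
[[ 1.3273 -2.1337]
 [ 0.2518 12.0046]
 [ 0.8949 12.415 ]
 [-2.1015 12.5937]
 [-0.6106 12.6471]
 [-1.4372  3.8013]]
cover [ 0.5286 -0.1617  0.1121] 0.048120265659610695
```

View pics/w4c.png

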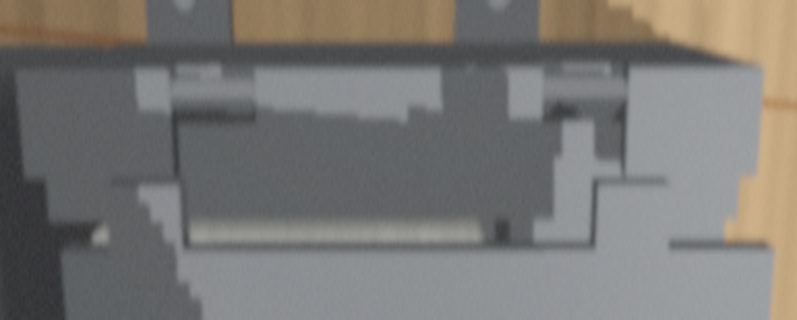

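Call:
send_rows --plan "-0.0012 0.0004 0.01 -0.1 0 0 0.005;-0.0012 0.0004 0.02 -0.1 0 0 0.005;-0.0012 0.0004 0.03 -0.1 0 0 0.005;-0.0012 0.0004 0.037 -0.1 0 0 0.005;-0.0012 0.0004 0.04 -0.1 0 0 0.005;-0.0012 0.0004 0.04 -0.1 0 0 0.005;-0.0012 0.0004 0.04 -0.1 0 0 0.005"

```text
clock: 6.55
position: [0.5288, -0.1598, 0.0892]
tool_rot: [-3.141, -0.0, 1.618]
force: [0.2, 0.0, -2.1]
grip_width: 0.0123
finger_force: 78.8
```

Call:
send_rows --plan "0 0 0.002 0 0 0 0.005;0 0 0.004 0 0 0 0.005;0 0 0.006 0 0 0 0.005;0 0 0.008 0 0 0 0.005;0 0 0.009 0 0 0 0.005;0 0 0.009 0 0 0 0.005"

```text
clock: 7.05
position: [0.5287, -0.1599, 0.0801]
tool_rot: [-3.141, -0.0, 1.618]
force: [-0.3, 0.2, -1.9]
grip_width: 0.012
finger_force: 78.8
```

Call:
send_rows --plan "0 0 0.001 0 0 0 0.005;0 0 0.002 0 0 0 0.005;0 0 0.003 0 0 0 0.005;0 0 0.004 0 0 0 0.005;0 0 0.005 0 0 0 0.005;0 0 0.005 0 0 0 0.005"

```text
clock: 7.55
position: [0.5287, -0.1598, 0.0751]
tool_rot: [-3.141, -0.0, 1.618]
force: [-0.1, 0.3, -2.2]
grip_width: 0.012
finger_force: 78.8
```

Call:
send_rows --plan "0 0 0.0005 0 0 0 0.005;0 0 0.001 0 0 0 0.005;0 0 0.0015 0 0 0 0.005;0 0 0.0015 0 0 0 0.005;0 0 0.0015 0 0 0 0.005"

```text
clock: 7.97
position: [0.5288, -0.1599, 0.0738]
tool_rot: [-3.142, -0.0, 1.618]
force: [0.4, -0.1, -1.9]
grip_width: 0.0122
finger_force: 78.8
```

Call:
send_rows --plan "0 0 0.0005 0 0 0 0.005;0 0 0.001 0 0 0 0.005;0 0 0.001 0 0 0 0.005;0 0 0.001 0 0 0 0.005"

```text
clock: 8.3
position: [0.5288, -0.1599, 0.0727]
tool_rot: [-3.142, -0.0, 1.618]
force: [-0.0, 0.2, -1.4]
grip_width: 0.0122
finger_force: 78.8
```

Call:
send_rows --plan "0 0 0.0005 0 0 0 0.005;0 0 0.001 0 0 0 0.005;0 0 0.001 0 0 0 0.005;0 0 0.001 0 0 0 0.005"

```text
clock: 8.63
position: [0.5288, -0.1599, 0.0719]
tool_rot: [3.142, -0.0, 1.618]
force: [-2.5, -0.8, 3.6]
grip_width: 0.012
finger_force: 79.2
```

Contact is at z 0.0719, as expected with the lugs down in the notches (resting on the lips would have stopped it at about 0.084). Now I slide.

Call:
send_rows --plan "0 -0.0005 -0.0004 0 0 0 0.005;0 -0.0015 -0.0004 0 0 0 0.005;0 -0.003 -0.0004 0 0 0 0.005;0 -0.0045 -0.0004 0 0 0 0.005;0 -0.006 -0.0004 0 0 0 0.005;0 -0.006 -0.0004 0 0 0 0.005"

```text
clock: 9.13
position: [0.5224, -0.1602, 0.0721]
tool_rot: [-3.141, -0.0, 1.618]
force: [0.7, -0.9, -1.5]
grip_width: 0.0122
finger_force: 78.7
```

Call:
send_rows --plan "0 -0.0015 0 0 0 0 0.005;0 -0.003 0 0 0 0 0.005;0 -0.0045 0 0 0 0 0.005;0 -0.006 0 0 0 0 0.005;0 -0.0075 0 0 0 0 0.005;0 -0.008 0 0 0 0 0.005;0 -0.008 0 0 0 0 0.005"

```text
clock: 9.72
position: [0.5147, -0.1606, 0.0722]
tool_rot: [-3.142, -0.0, 1.618]
force: [-0.0, -0.4, -1.8]
grip_width: 0.0125
finger_force: 78.7
```

Call:
send_rows --plan "0 -0.0015 0 0 0 0 0.005;0 -0.003 0 0 0 0 0.005;0 -0.0045 0 0 0 0 0.005;0 -0.006 0 0 0 0 0.005;0 -0.0075 0 0 0 0 0.005;0 -0.008 0 0 0 0 0.005;0 -0.008 0 0 0 0 0.005"

```text
clock: 10.3
position: [0.5067, -0.161, 0.0722]
tool_rot: [-3.142, -0.0, 1.618]
force: [0.5, 0.1, -2.0]
grip_width: 0.0119
finger_force: 78.7
```

Call:
send_rows --plan "0 -0.0005 0 0 0 0 0.005;0 -0.001 0 0 0 0 0.005;0 -0.0015 0 0 0 0 0.005;0 -0.002 0 0 0 0 0.005;0 -0.0025 0 0 0 0 0.005;0 -0.003 0 0 0 0 0.005;0 -0.003 0 0 0 0 0.005"

```text
clock: 10.88
position: [0.5041, -0.1611, 0.0723]
tool_rot: [3.141, -0.0, 1.618]
force: [1.5, -0.2, -1.0]
grip_width: 0.0123
finger_force: 79.0
```

Call:
send_rows --plan "0 -0.0005 0 0 0 0 0.005;0 -0.001 0 0 0 0 0.005;0 -0.0015 0 0 0 0 0.005;0 -0.002 0 0 0 0 0.005;0 -0.0025 0 0 0 0 0.005;0 -0.003 0 0 0 0 0.005;0 -0.003 0 0 0 0 0.005"

```text
clock: 11.47
position: [0.5012, -0.1612, 0.0724]
tool_rot: [3.141, -0.0, 1.618]
force: [5.6, -0.4, 2.9]
grip_width: 0.0123
finger_force: 79.4
```

Call:
send_rows --plan "0 -0.0005 0 0 0 0 0.005;0 -0.001 0 0 0 0 0.005;0 -0.0015 0 0 0 0 0.005;0 -0.002 0 0 0 0 0.005;0 -0.002 0 0 0 0 0.005"

```text
clock: 11.88
position: [0.4995, -0.1613, 0.0725]
tool_rot: [3.14, 0.0, 1.618]
force: [6.1, 1.0, 1.7]
grip_width: 0.012
finger_force: 79.5
```

Call:
send_rows --plan "0 -0.0005 0 0 0 0 0.005;0 -0.001 0 0 0 0 0.005;0 -0.001 0 0 0 0 0.005"

```text
clock: 12.13
position: [0.4987, -0.1613, 0.0725]
tool_rot: [3.14, -0.0, 1.618]
force: [6.9, 0.6, 2.1]
grip_width: 0.012
finger_force: 79.3
```

Call:
send_rows --plan "0 -0.0005 0 0 0 0 0.005;0 -0.001 0 0 0 0 0.005;0 -0.001 0 0 0 0 0.005"

```text
clock: 12.38
position: [0.4979, -0.1613, 0.0725]
tool_rot: [3.139, -0.0, 1.618]
force: [8.3, 0.4, 0.5]
grip_width: 0.0122
finger_force: 79.1
```

Call:
send_rows --plan "0 -0.0005 0 0 0 0 0.005;0 -0.001 0 0 0 0 0.005;0 -0.001 0 0 0 0 0.005"

```text
clock: 12.63
position: [0.497, -0.1613, 0.0725]
tool_rot: [3.139, -0.0, 1.619]
force: [8.7, -0.1, -0.4]
grip_width: 0.0124
finger_force: 79.1
```

Call:
send_rows --plan "0 -0.0005 0 0 0 0 0.005;0 -0.0005 0 0 0 0 0.005"

```text
clock: 12.8
position: [0.4966, -0.1613, 0.0725]
tool_rot: [3.139, -0.0, 1.619]
force: [9.7, -0.4, 1.0]
grip_width: 0.0124
finger_force: 79.1
```

Call:
send_rows --plan "0 -0.0005 0 0 0 0 0.005;0 -0.0005 0 0 0 0 0.005"

```text
clock: 12.97
position: [0.4962, -0.1613, 0.0726]
tool_rot: [3.139, -0.0, 1.619]
force: [9.2, 0.8, -1.0]
grip_width: 0.0122
finger_force: 79.1
```

Call:
send_rows --plan "0 -0.0005 0 0 0 0 0.005;0 -0.0005 0 0 0 0 0.005"

```text
clock: 13.13
position: [0.4953, -0.1614, 0.0724]
tool_rot: [3.14, -0.0, 1.618]
force: [1.1, -0.5, -1.7]
grip_width: 0.0122
finger_force: 79.1
```

Call:
send_rows --plan "0 -0.0005 0 0 0 0 0.005;0 -0.0005 0 0 0 0 0.005"

```text
clock: 13.3
position: [0.4938, -0.1614, 0.0721]
tool_rot: [3.142, -0.0, 1.618]
force: [4.9, 1.4, -0.2]
grip_width: 0.0125
finger_force: 79.2
```

The push dropped from 9 N to 1 N, which is the click. It is now rising again at the head, so I give one small nudge to confirm the cover is home.

Call:
send_rows --plan "0 -0.0003 0 0 0 0 0.005;0 -0.0003 0 0 0 0 0.005;0 -0.0003 0 0 0 0 0.005"

```text
clock: 13.55
position: [0.4938, -0.1614, 0.0722]
tool_rot: [3.141, -0.0, 1.619]
force: [6.3, 0.7, -1.2]
grip_width: 0.0124
finger_force: 79.2
```

Call:
send_rows --plan "0 0.0004 0 0 0 0 0.005;0 0.0007 0 0 0 0 0.005;0 0.0007 0 0 0 0 0.015;0 0.0007 0 0 0 0 0.025;0 0.0007 0 0 0 0 0.035;0 0.0007 0 0 0 0 0.035;0 0.0007 0 0 0 0 0.035" --grip_force 20

```text
clock: 14.13
position: [0.494, -0.1616, 0.0721]
tool_rot: [-3.141, -0.0, 1.618]
force: [-0.7, 0.4, 0.3]
grip_width: 0.0351
finger_force: 0.0
```

Call:
send_rows --plan "0 0 -0.005 0 0 0 0.035;0 0 -0.015 0 0 0 0.035;0 0 -0.03 0 0 0 0.035;0 0 -0.06 0 0 0 0.035;0 0 -0.1 0 0 0 0.035;0 0 -0.14 0 0 0 0.035;0 0 -0.14 0 0 0 0.035;0 0 -0.14 0 0 0 0.035"

```text
clock: 14.8
position: [0.4951, -0.1619, 0.215]
tool_rot: [3.138, 0.002, 1.618]
force: [-0.1, -0.1, -0.1]
grip_width: 0.0349
finger_force: 0.0
```

```bash
python3 - <<'E'
from h import *
from workcell import observe,imaging
s=observe();f=imaging.grab_frame("wrist");T=wristT(s["position"],s["tool_rot"],f);print(s["position"],s["force"])
a=f["color"][:,:,::-1]
print(np.round((proj(place([.4938,-.1644,.047],[(-75,50,67),(-75,-50,67),(72,50,67),(72,-50,67),(80,0,61.5)]),f,T)-[130,60])*2.6))
cv2.imwrite("pics/w5.png",cv2.resize(a[60:290,130:435],None,fx=2.6,fy=2.6,interpolation=cv2.INTER_CUBIC))
E
```

```text
[ 0.49507219 -0.16186177  0.21499701] [-0.11892621 -0.06756088 -0.13971621]
[[146. 174.]
 [169. 468.]
 [615. 174.]
 [593. 467.]
 [624. 324.]]
```

View pics/w5.png

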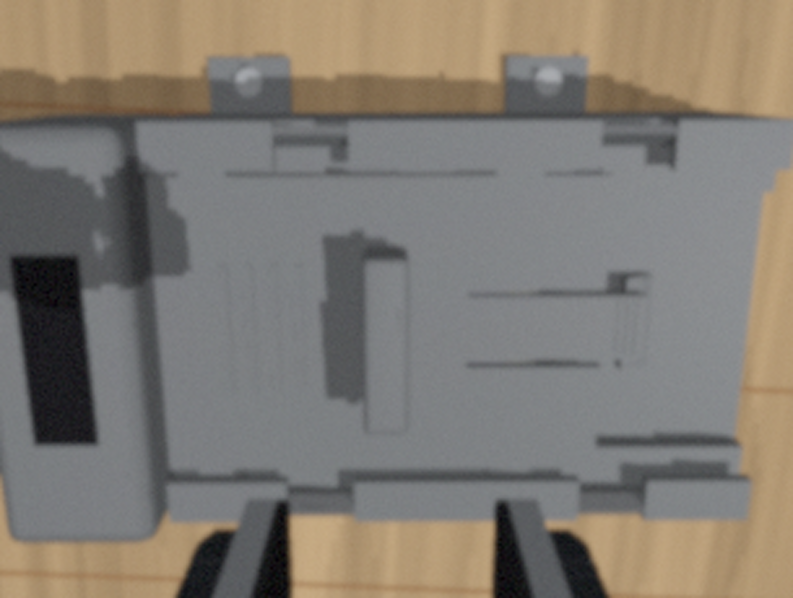

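The final picture shows the cover flat in the rails. Its front edge is against the head at about x 150-168, no gap visible, and the tab end lies at (630,320) over the catch. The lugs are clear of the notches and the gripper is free.

```bash
python3 -c "
from workcell import bot
print(bot.job_done())"
```

```text
the job is handed in; nothing more can be done
None
```

The slide cover is on and fully home: its tab clicked behind the catch at about 10 N, it was seated against the push head at about 6 N, and the job is handed in at about 15 s with the gripper clear and the plier, scrubber box and pick set untouched.

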